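Put away the cake-decorating tools

TASK

Clear the cake-decorating bench: stand each pastry cutter upright and centred on the pad that bears its own silhouette, turned so that it matches the silhouette, and lay the fondant smoother handle up, flat on the sloped wooden stand, centred from side to side with its lower long edge against the stand's bottom lip. Leave the two colour bottles where they are standing.

Things in the scene. Friction and masses are not known exactly. Their poses are not given: they have to be found in the camera images.
- cutter_round_mid (a point): Round. Bare steel pastry cutter, a plain tube open at top and bottom, wall 2.5 mm, 45 mm high, standing upright on the bench; 56 mm outside diameter. The point is its centre, half-way up (22.5 mm above its lower rim); z is up along the tube.
- cutter_square_mid (a point): Square. Bare steel pastry cutter, a plain tube open at top and bottom, wall 2.5 mm, 45 mm high, standing upright on the bench; 48 x 48 mm outside. The point is its centre, half-way up (22.5 mm above its lower rim); z is up along the tube, x and y are square to its sides.
- cutter_oblong_mid (a point): Oblong with half-round ends. Bare steel pastry cutter, a plain tube open at top and bottom, wall 2.5 mm, 45 mm high, standing upright on the bench; 78 mm long, 36 mm wide outside. The point is its centre, half-way up (22.5 mm above its lower rim); z is up along the tube, x runs along its length.
- pad_round: White plastic pad fixed to the bench, 96 x 96 x 4 mm, with a black silhouette printed on its top: a disc of 62 mm diameter. The silhouette is 3 mm larger all round than the cutter that belongs on it. Origin at the centre of the pad's underside, 4 mm below its top; z up.
- pad_square: White plastic pad fixed to the bench, 96 x 96 x 4 mm, with a black silhouette printed on its top: a square of 54 x 54 mm. The silhouette is 3 mm larger all round than the cutter that belongs on it. Origin at the centre of the pad's underside, 4 mm below its top; z up and x, y square to the silhouette's sides.
- pad_oblong: White plastic pad fixed to the bench, 96 x 96 x 4 mm, with a black silhouette printed on its top: an oblong with half-round ends, 84 x 42 mm. The silhouette is 3 mm larger all round than the cutter that belongs on it. Origin at the centre of the pad's underside, 4 mm below its top; z up and x along the silhouette's length.
- smoother_mid (a point): Fondant smoother of white plastic: a flat rectangular plate 72 mm (x) by 120 mm (y), 8 mm thick, with an upright handle rib along its middle on top, 18 mm wide (x), 76 mm long (y), reaching from the plate to 40 mm above the underside. It lies flat on the bench, rib up; the two halves are alike. The point is its centre, 20 mm above the underside; z up out of the rib.
- rest: Sloped face of a small wooden stand fixed to the bench, 140 mm wide, 90 mm from lip to top edge, rising at 24 degrees away from the lip. The lip runs across the low edge, 10 mm proud of the face and 6 mm thick, of darker wood. Origin on the face's surface in the middle of the lip's foot (about 27 mm above the bench); x points up the slope away from the lip, y along the lip, z out of the face. Plastic may or may not slide down it by itself.
- bottle_a: White plastic colour bottle, 42 mm diameter, 120 mm high, standing beyond the work; not to be disturbed. Origin at the centre of its underside.
- bottle_b: White plastic colour bottle, 42 mm diameter, 120 mm high, standing beyond the work; not to be disturbed. Origin at the centre of its underside.

How it is judged:
By the outcome, as a careful person would: the job done as asked, in the order asked, and still so for the second after the job is handed in, with the robot touching nothing.
It also fails if it takes over 99 s, if anything falls off the work surface, if the arm or the gripper's body presses on something with over 40 N, if the wrist force passes 120 N, or if a joint passes its speed limit or range.

ROBOT

A 6-joint arm with a two-finger parallel gripper is mounted at the origin on the work surface. World frame = base frame: x ahead of the robot, y to its left, z up, the work surface at z = 0. Lengths are in m, angles in rad, forces in N, time in s.
With the tool pointing down it reaches from about 0.375 to 0.9 m from the base axis. Payload 3.1 kg.
Tool frame: the origin (TCP) lies on the centre line of the jaws, within the pads' length; the fingertips stand robot.nose_length ahead of it and the grasp point (between the pads) lies 6 mm ahead of it (robot.nose_length is the distance from the TCP to the fingertips, in m); z points along the fingers, y is the line along which they close (so a half turn about z gives the same grasp; the last joint's range is limited). The gripper opens to 87 mm and grips with 3 to 60 N. Pads are 19 mm wide; open, the fingers measure 117 mm over their backs; the gripper's body (75 mm by 190 mm) begins 51 mm behind the grasp point.
Start: joints at [-1.464, 0.527, 1.433, -0, 1.181, -0.178], TCP at [0.176, -0.6, 0.248] pointing down, gripper open.
Joint ranges: [-3.08, 3.08], [-0.75, 2.2], [0.22, 2.44], [-1.43, 4.57], [0, 2.65], [-2.85, 2.85]. Speed limits (rad/s): [2.79, 2.79, 3.14, 3.14, 3.14, 3.14].

INTERFACE

Orientations are given as a unit quaternion [x, y, z, w].
In Python, from rig import robot gives the robot as it stands.
- The arm moves only by the shell command python3 -m crank 'ROWS' [FORCE]. ROWS is JSON, one flat list of numbers, 7 for each row, row after row: the shift along the tool's x, y, z in mm, then the turn, a rotation vector about the tool's x, y, z in degrees, then the closure in counts, from 0 (fully open) to 255 (shut). In form: [x, y, z, ax, ay, az, fingers, x, y, z, ax, ay, az, fingers, ...]. A call has exactly 5 rows; each row is the pose to reach, as a shift and turn from the pose commanded when the call began, along the tool's axes at that moment; what a row does not reach only later rows make up. A row lasts 1/12 s, in which the tool goes at most 41.7 mm and 7.16 degrees, less where a joint would pass 70% of its speed; a pose out of reach is approached as far as the arm can. A call with a gripper value outside its range is refused whole. The fingers move at their own pace and stop on an object; FORCE is the grip in N (left out, the last holds). Time passes only in rows, so rows that repeat a pose let the fingers close, or fill a call up. It gives the time, the measured TCP pose, the force, the opening and the grip force at its end, in the units of the state.
- robot.get_obs(): the state, without advancing time (a new reading comes with each control period).
- robot.camera(name): name is "side" or "top" or "wrist"; returns a dict with "pixels" (480x640x3 uint8, red, green, blue), "intrinsics" (3x3 intrinsics, pixels), "extrinsics" (4x4, takes a point from camera to world coordinates); the wrist camera has in their place "mount" (4x4, takes a point from camera to tool coordinates, whose origin is the TCP and whose axes are the flange's). Camera axes: x right, y down, z forward; pixel columns grow to the right and rows downward; lengths in m; the calibration is good to about 2 mm. A picture is of the moment at which its call begins: read the wrist's pose just before it. There is no depth.
- robot.hand_in(): hands the job in; it is judged then, once.
The state is a dict: "time": time; "q": joint angles; "joint_velocities": joint speeds; "joint_torque": joint torques, N m; "position": TCP position; "tool_rot": TCP orientation; "ft_force": force on the tool from outside, world axes, zero at the start; "moment": the same for the moment, N m; "grip_width": finger opening in m; "grip_force": force on a finger pad.
Only numpy, scipy, OpenCV 4.12 (cv2) and the standard library are available. Lean on these libraries where they do the work, as an engineer would, in place of code of your own. Each camera call takes 0.05 s, during which the arm holds its last target. There are 200 camera calls.

## Working session

There is one attempt and no reset: what is moved stays moved. The work goes in short steps, Python scripts to look and compute and a shell command to move; the robot and the scene stay as the last step left them, time stands still between calls to the robot, and variables do not carry over. Pictures are saved under pics/ and viewed, at most 14 in all, crops included, and the job is handed in when it is done.

```bash
ls; mkdir -p pics; python3 - <<'E'
from rig import robot
import cv2,json,numpy as np
o=robot.get_obs();print({k:np.round(v,3).tolist() for k,v in o.items()},robot.nose_length)
for n in("top","side"):
    c=robot.camera(n);cv2.imwrite(f"pics/{n}0.png",c["pixels"][:,:,::-1]);print(n,np.round(c["intrinsics"],1).tolist(),np.round(c["extrinsics"],3).tolist())
    np.savez(f"{n}0.npz",**c)
c=robot.camera("wrist");print(np.round(c["intrinsics"],1).tolist(),np.round(c["mount"],4).tolist())
E
```

```text
pics
{'time': 0.0, 'q': [-1.464, 0.528, 1.434, -0.0, 1.181, -0.178], 'joint_velocities': [0.0, -0.0, 0.001, -0.001, -0.0, 0.0], 'joint_torque': [-0.0, -44.005, -17.659, 0.063, 0.058, -0.0], 'position': [0.176, -0.599, 0.247], 'tool_rot': [0.99, 0.142, 0.0, -0.001], 'ft_force': [1.105, 0.546, -0.925], 'moment': [0.014, -0.011, -0.038], 'grip_force': 0.0, 'grip_width': 0.087} 0.025
top [[477.3, 0.0, 324.1], [0.0, 477.3, 242.8], [0.0, 0.0, 1.0]] [[-0.017, -0.997, 0.079, 0.51], [-1.0, 0.017, 0.0, -0.008], [-0.002, -0.079, -0.997, 1.028], [0.0, 0.0, 0.0, 1.0]]
side [[587.8, 0.0, 313.6], [0.0, 587.8, 240.6], [0.0, 0.0, 1.0]] [[-0.947, -0.21, 0.241, 0.358], [-0.32, 0.6, -0.734, 0.801], [0.01, -0.772, -0.635, 0.747], [0.0, 0.0, 0.0, 1.0]]
[[387.1, 0.0, 314.1], [0.0, 387.1, 236.5], [0.0, 0.0, 1.0]] [[0.0003, -0.9681, -0.2505, 0.0678], [1.0, 0.0004, -0.0003, 0.0], [0.0004, -0.2505, 0.9681, -0.1375], [0.0, 0.0, 0.0, 1.0]]
```

View pics/top0.png

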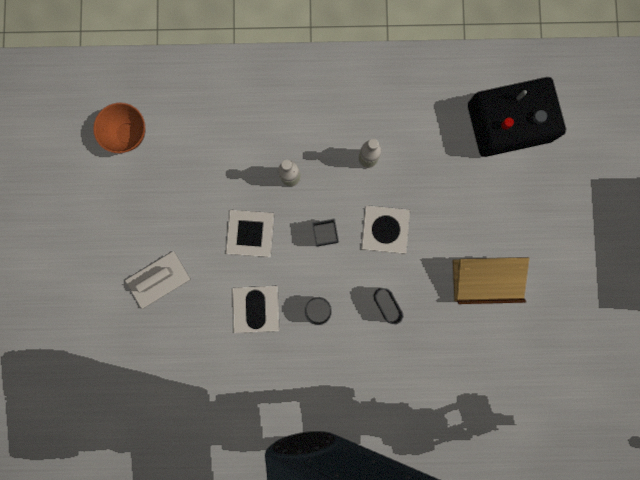

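View pics/side0.png

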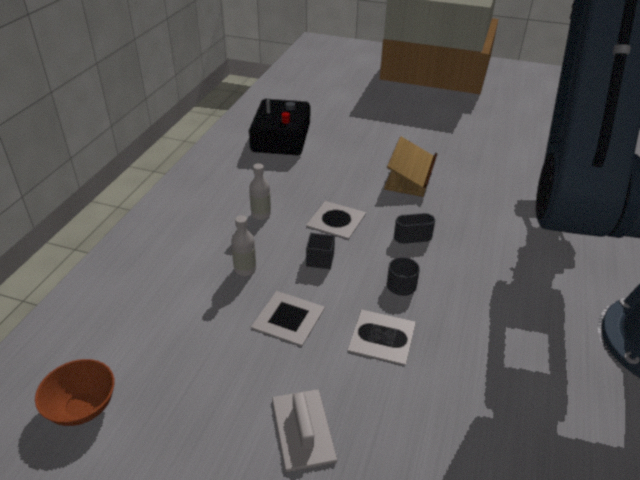

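The top view shows the square, round and oblong pads at about (250,233), (386,229) and (256,309). The square, round and oblong cutters are at (325,232), (318,310) and (388,305), the smoother is at (157,279), and the stand is at (490,280) with its dark lip at row 301. The bottles' feet are at about (292,183) and (368,163). The side view agrees.

```bash
cat > h.py <<'E'
import numpy as np,cv2
from scipy.spatial.transform import Rotation as R
from rig import robot
def cast(K,T,uv,z):
    uv=np.atleast_2d(np.asarray(uv,float))
    d=np.c_[uv,np.ones(len(uv))]@np.linalg.inv(K).T@T[:3,:3].T
    return T[:3,3]+d*((z-T[2,3])/d[:,2])[:,None]
def tool():
    o=robot.get_obs();T=np.eye(4);T[:3,:3]=R.from_quat(o["tool_rot"]).as_matrix();T[:3,3]=o["position"];return T
def wrist(name=None):
    T=tool();c=robot.camera("wrist")
    if name:cv2.imwrite(f"pics/{name}.png",c["pixels"][:,:,::-1])
    return c["pixels"],np.array(c["intrinsics"]),T@np.array(c["mount"])
def ang(v): return np.degrees(np.arctan2(v[1],v[0]))
def go(xyz,xaxis_deg=None,tilt=None):
    """shift (mm) and rotvec (deg) in tool axes to reach xyz with tool down and tool x at heading"""
    T=tool();d=T[:3,:3].T@(np.array(xyz)-T[:3,3])*1000
    r=np.zeros(3)
    if xaxis_deg is not None:
        Rg=R.from_euler('z',xaxis_deg,degrees=True)*R.from_euler('x',180,degrees=True)
        if tilt is not None: Rg=Rg*R.from_euler('x',tilt,degrees=True)
        r=(R.from_matrix(T[:3,:3]).inv()*Rg).as_rotvec(degrees=True)
    print("go",np.round(d,1),np.round(r,1))
E
python3 - <<'E'
from h import *
c=np.load("top0.npz");im=c["pixels"];K=c["intrinsics"];T=c["extrinsics"]
g=im.max(2).astype(int);h=cv2.cvtColor(im,cv2.COLOR_RGB2HSV)
def rep(m,z,lo,hi,tag):
    m=m.astype(np.uint8)*255
    for k in cv2.findContours(m,cv2.RETR_EXTERNAL,cv2.CHAIN_APPROX_NONE)[0]:
        a=cv2.contourArea(k);x,y=k.reshape(-1,2).mean(0)
        if lo<a<hi and 100<x<560 and 140<y<345:
            w=cast(K,T,k.reshape(-1,2),z)[:,:2].astype(np.float32)
            r=cv2.minAreaRect(w*1000);print(tag,(int(x),int(y)),a,np.round(r[0]),np.round(r[1]),round(r[2],1))
rep(g<55,.004,200,1500,"sil");rep(g<62,.045,200,1500,"cut")
rep(g>165,.004,300,4000,"white")
rep((h[:,:,1]>90)&(h[:,:,0]>8)&(h[:,:,0]<28),.045,500,9000,"wood")
E
```

```text
sil (255, 309) 595.0 [453. 142.] [38. 80.] 89.8
sil (249, 233) 523.5 [615. 153.] [51. 52.] 85.1
sil (385, 229) 551.5 [ 619. -141.] [58. 56.] 89.0
cut (255, 309) 599.0 [455. 136.] [37. 77.] 89.6
cut (249, 233) 529.5 [611. 146.] [50. 50.] 84.7
cut (385, 229) 556.0 [ 615. -136.] [56. 54.] 89.0
white (269, 308) 417.5 [454. 111.] [94. 37.] 1.0
wood (490, 279) 3115.0 [ 505. -350.] [156.  92.] 89.9
```

```bash
python3 -c "
from h import *
go((.53,0,.28),0);print(tool())"
```

```text
go [ 508.4 -475.1  -32.3] [-0.1 -0.  16.4]
[[ 9.59445372e-01  2.81894551e-01 -2.01774017e-04  1.76156482e-01]
 [ 2.81894481e-01 -9.59443921e-01  1.69220610e-03 -5.99107697e-01]
 [ 2.83432825e-04 -1.68045829e-03 -9.99998548e-01  2.46784680e-01]
 [ 0.00000000e+00  0.00000000e+00  0.00000000e+00  1.00000000e+00]]
```

```bash
M="python3 -m crank"
$M '[40,-38,-8,0,0,0,0,80,-76,-8,0,0,0,0,110,-104,-8,0,0,0,0,140,-132,-8,0,0,0,0,140,-132,-8,0,0,0,0]' >/dev/null
$M '[40,-38,-8,0,0,0,0,80,-76,-8,0,0,0,0,110,-104,-8,0,0,0,0,140,-132,-8,0,0,0,0,140,-132,-8,0,0,0,0]' >/dev/null
$M '[40,-38,-8,0,0,0,0,80,-76,-8,0,0,0,0,110,-104,-8,0,0,0,0,140,-132,-8,0,0,0,0,140,-132,-8,0,0,0,0]' >/dev/null
$M '[30,-28,-4,0,0,7,0,60,-56,-8,0,0,14,0,88,-79,-8,0,0,16.4,0,88,-79,-8,0,0,16.4,0,88,-79,-8,0,0,16.4,0]'
python3 -c "
from h import *
c,K,W=wrist('w1');go((.53,0,.28),0);np.savez('w1.npz',im=c,K=K,W=W)"
```

```text
time: 1.82
position: [0.5304, 0.0014, 0.2793]
tool_rot: [1.0, 0.002, 0.0, -0.0]
ft_force: [-0.1, -0.5, -0.8]
grip_width: 0.0868
grip_force: 0.0
go [ 0.5  0.1 -0.9] [0.  0.1 0.2]
```

View pics/w1.png

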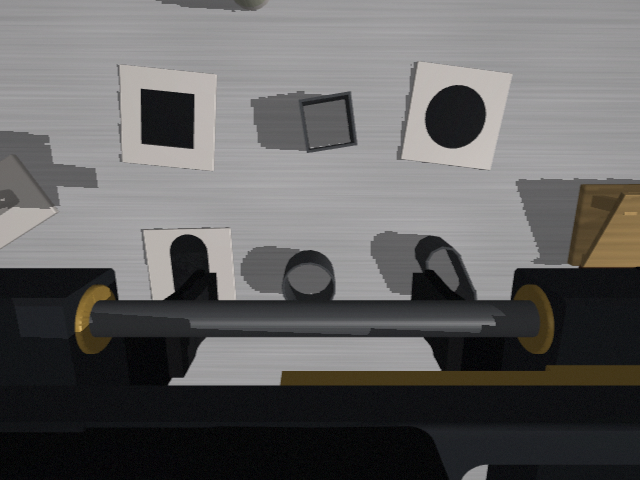

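The wrist view shows the square cutter at (328,122), the square silhouette at (168,118) and the round silhouette at (456,116). The gripper hides everything below about row 268. I'll step back to see the near row, then measure both.

```bash
M="python3 -m crank"
$M '[-40,0,0,0,0,0,0,-80,0,0,0,0,0,0,-120,0,0,0,0,0,0,-135,0,0,0,0,0,0,-135,0,0,0,0,0,0]' >/dev/null
$M '[0,0,0,0,0,0,0,0,0,0,0,0,0,0,0,0,0,0,0,0,0,0,0,0,0,0,0,0,0,0,0,0,0,0,0]' 
cat >> h.py <<'E'
def blobs(im,K,W,z,thr=60,lo=400,hi=9000,rows=(5,262)):
    m=(im.max(2)<thr).astype(np.uint8)*255;m[rows[1]:]=0
    for k in cv2.findContours(m,cv2.RETR_EXTERNAL,cv2.CHAIN_APPROX_NONE)[0]:
        if not lo<cv2.contourArea(k)<hi: continue
        p=k.reshape(-1,2);w=cast(K,W,p,z)[:,:2]*1000
        (c,s,a)=cv2.minAreaRect(w.astype(np.float32));mo=cv2.moments(w.astype(np.float32).reshape(-1,1,2))
        e=cv2.minEnclosingCircle(w.astype(np.float32))
        print(z,p.mean(0).round(),"rect",np.round(c,1),np.round(s,1),round(a,1),"mom",np.round([mo["m10"]/mo["m00"],mo["m01"]/mo["m00"]],1),"circ",np.round(e[0],1),round(e[1],1))
E
python3 - <<'E'
from h import *
im,K,W=wrist('w2');np.savez('w2.npz',im=im,K=K,W=W)
print(W[:3,3])
for f in("w1","w2"):
    c=np.load(f+".npz");print(f)
    for z,t in((.004,55),(.045,75)): blobs(c["im"],c["K"],c["W"],z,t)
E
```

```text
time: 2.7
position: [0.3956, -0.0009, 0.2794]
tool_rot: [1.0, -0.0, 0.0, 0.0]
ft_force: [-0.6, 0.7, 0.6]
grip_width: 0.0873
grip_force: 0.0
[ 0.46335852 -0.00094259  0.4169255 ]
w1
0.004 [430. 247.] rect [ 480.7 -127.2] [25.1 39.7] 30.8 mom [ 479.8 -125. ] circ [ 475.3 -130.9] 20.3
0.004 [188. 251.] rect [477.3 141.3] [30.1 40.8] 0.3 mom [475.7 141.4] circ [471.1 141.3] 22.0
0.004 [167. 118.] rect [614.7 152.1] [52.9 53.3] 84.7 mom [614.8 152.1] circ [614.7 152. ] 37.1
0.004 [455. 116.] rect [ 618.2 -141.6] [60.6 60.1] 48.2 mom [ 618.1 -141.8] circ [ 618.2 -141.9] 30.6
0.045 [437. 250.] rect [ 490.1 -123.3] [26.  47.4] 0.3 mom [ 489.8 -118.2] circ [ 484.4 -123.3] 24.8
0.045 [188. 250.] rect [489.3 127.3] [27.1 37. ] 0.3 mom [487.9 127.3] circ [483.7 127.4] 19.8
0.045 [601. 222.] rect [ 516.1 -272.1] [27.5 74.7] 69.2 mom [ 524. -281.] circ [ 512.7 -281.1] 37.3
0.045 [328. 122.] rect [610.9 -10.6] [47.2 46.5] 9.1 mom [610.9 -10.7] circ [610.6 -10.6] 32.7
0.045 [167. 118.] rect [613.  137.1] [47.9 48.4] 84.7 mom [613.1 137.1] circ [613.1 137.1] 33.4
0.045 [455. 116.] rect [ 616.2 -127.5] [54.7 54.4] 18.8 mom [ 616.2 -127.6] circ [ 616.1 -127.7] 27.6
w2
0.004 [468. 144.] rect [ 456.4 -160. ] [81.3 31.9] 16.1 mom [ 453.9 -162.3] circ [ 454.7 -154.2] 40.7
0.004 [178. 147.] rect [452.1 140.8] [82.3 40.7] 1.6 mom [451.9 140.8] circ [452.1 140. ] 41.4
0.004 [438. 141.] rect [ 452.6 -130.6] [80.6 30.8] 11.8 mom [ 454.9 -127.3] circ [ 454.4 -139.3] 40.7
0.045 [305. 153.] rect [447.7   7.2] [53.8 53.4] 90.0 mom [447.8   7.5] circ [447.8   7.4] 27.5
0.045 [178. 147.] rect [452.8 126.5] [75.  36.9] 1.6 mom [453.  126.6] circ [452.8 127. ] 37.5
0.045 [455. 144.] rect [ 454.8 -132.9] [80.4 47. ] 26.8 mom [ 455.8 -132.8] circ [ 454.8 -132.8] 41.5
0.045 [611.  98.] rect [ 499.6 -278.9] [85.  50.4] 0.4 mom [ 497.1 -272.8] circ [ 499.2 -279.8] 48.6
```

View pics/w2.png

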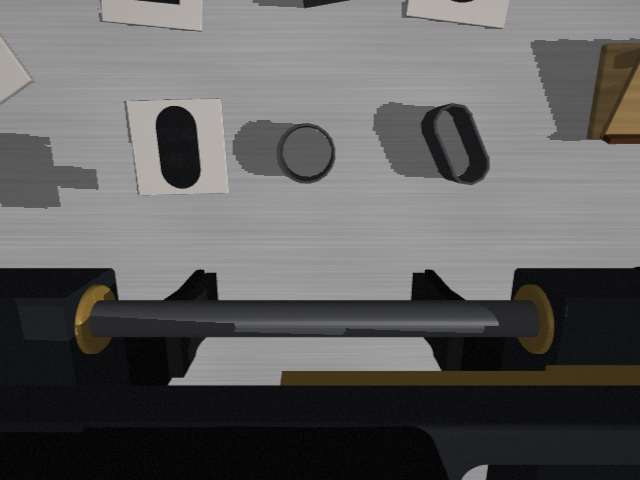

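```bash
M="python3 -m crank"
$M '[26,-4,30,0,0,0,0,52,-8,70,0,0,0,0,52,-8,110,0,0,0,0,52,-8,150,0,0,0,0,52,-8,180,0,0,0,0]' 20 |grep posi
$M '[0,0,30,0,0,0,0,0,0,50,0,0,0,0,0,0,64,0,0,0,0,0,0,64,0,0,0,0,0,0,64,0,0,0,0]'
$M '[0,0,0,0,0,0,150,0,0,0,0,0,0,150,0,0,0,0,0,0,150,0,0,0,0,0,0,150,0,0,0,0,0,0,150]' 20
$M '[0,0,0,0,0,0,150,0,0,0,0,0,0,150,0,0,0,0,0,0,150,0,0,0,0,0,0,150,0,0,0,0,0,0,150]' 20
```

```text
position: [0.4469, 0.0077, 0.0969]
time: 3.58
position: [0.4466, 0.0075, 0.0347]
tool_rot: [1.0, -0.0, -0.001, -0.0]
ft_force: [-0.1, 0.3, 1.0]
grip_width: 0.0871
grip_force: 0.0
time: 4.0
position: [0.4472, 0.0073, 0.0363]
tool_rot: [1.0, -0.0, 0.001, 0.0]
ft_force: [-0.8, 0.2, -0.3]
grip_width: 0.0615
grip_force: 0.0
time: 4.42
position: [0.4471, 0.0073, 0.0361]
tool_rot: [1.0, -0.0, 0.001, 0.0]
ft_force: [0.1, -0.5, 5.7]
grip_width: 0.0564
grip_force: 20.0
```

```bash
M="python3 -m crank"
$M '[0,0,-20,0,0,0,150,0,0,-50,0,0,0,150,0,0,-75,0,0,0,150,20,20,-75,0,0,0,150,40,40,-75,0,0,0,150]' |grep -E "posi|width"
$M '[20,20,0,0,0,0,150,50,45,0,0,0,0,150,80,70,0,0,0,0,150,110,94,0,0,0,0,150,130.5,109,0,0,0,0,150]' |grep -E "posi|width"
$M '[0,0,0,0,0,0,150,0,0,20,0,0,0,150,0,0,40,0,0,0,150,0,0,55,0,0,0,150,0,0,62,0,0,0,150]' |grep -E "posi|width|force"
$M '[0,0,4,0,0,0,150,0,0,8,0,0,0,150,0,0,8,0,0,0,150,0,0,8,0,0,0,150,0,0,8,0,0,0,150]'
```

```text
position: [0.4864, -0.0322, 0.1122]
grip_width: 0.0565
position: [0.62, -0.1447, 0.1106]
grip_width: 0.0562
position: [0.6145, -0.1405, 0.0459]
ft_force: [-1.1, 0.3, -0.3]
grip_width: 0.0561
grip_force: 20.0
time: 6.08
position: [0.6177, -0.1418, 0.0414]
tool_rot: [1.0, -0.0, 0.001, 0.0]
ft_force: [0.8, 0.1, 0.3]
grip_width: 0.0562
grip_force: 20.0
```

```bash
M="python3 -m crank"
$M '[0,0,0.7,0,0,0,150,0,0,1.3,0,0,0,150,0,0,1.3,0,0,0,150,0,0,1.3,0,0,0,90,0,0,1.3,0,0,0,0]' |grep -E "posi|width|force"
$M '[0,0,0,0,0,0,0,0,0,0,0,0,0,0,0,0,-15,0,0,0,0,0,0,-40,0,0,0,0,0,0,-80,0,0,0,0]' |grep -E "posi|width|force"
$M '[-25,-20,-30,0,0,0,0,-50,-40,-60,0,0,0,0,-68,-70,-90,0,0,0,0,-68,-70,-120,0,0,0,0,-68,-70,-150,0,0,0,0]' |grep -E "posi|width|force"
$M '[0,0,-5,0,0,0,0,0,0,-8,0,0,0,0,0,0,-8,0,0,0,0,0,0,-8,0,0,0,0,0,0,-8,0,0,0,0]' |grep -E "posi|width|force"
python3 - <<'E'
from h import *
im,K,W=wrist('w3');print(W[:3,3])
for z,t in((.049,75),(.045,75)): blobs(im,K,W,z,t)
E
```

```text
position: [0.6175, -0.1418, 0.0398]
ft_force: [-0.9, -0.6, -0.5]
grip_width: 0.0587
grip_force: 0.0
position: [0.6142, -0.1407, 0.1159]
ft_force: [0.4, 0.0, -0.3]
grip_width: 0.0845
grip_force: 0.0
position: [0.5467, -0.0693, 0.2705]
ft_force: [1.2, -0.9, 0.5]
grip_width: 0.0868
grip_force: 0.0
position: [0.5482, -0.0716, 0.2752]
ft_force: [-0.1, -0.3, 0.1]
grip_width: 0.0873
grip_force: 0.0
[ 0.61655951 -0.07192175  0.41236545]
0.049 [250. 140.] rect [611.3 -13.5] [46.8 50.6] 9.0 mom [611.2 -13.2] circ [611.3 -12.4] 33.3
0.049 [ 95. 136.] rect [614.8 127.4] [47.3 47.8] 84.7 mom [614.8 127.4] circ [614.9 127.6] 33.0
0.049 [387. 132.] rect [ 618.3 -137.4] [61.7 54.3] 90.0 mom [ 618.1 -137.4] circ [ 618.4 -137.4] 30.9
0.045 [250. 140.] rect [611.2 -12.8] [47.3 51.2] 9.0 mom [611.2 -12.6] circ [611.3 -11.8] 33.7
0.045 [ 95. 136.] rect [614.8 129.6] [47.9 48.4] 84.7 mom [614.8 129.6] circ [614.9 129.8] 33.4
0.045 [387. 132.] rect [ 618.3 -138.2] [62.4 54.9] 90.0 mom [ 618.1 -138.1] circ [ 618.4 -138.1] 31.2
```

View pics/w3.png

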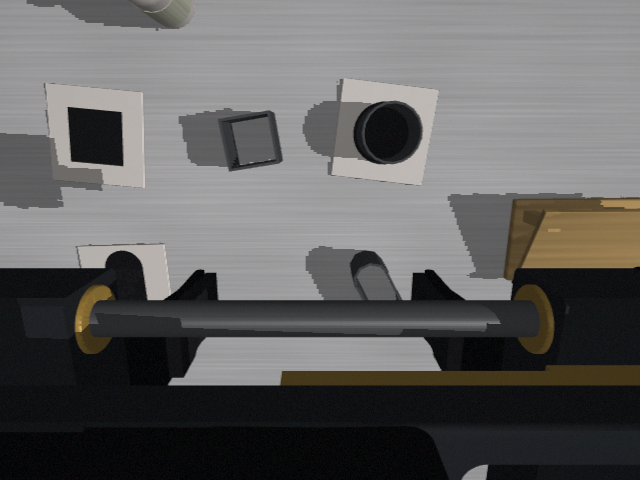

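The round cutter sits on its disc, at about (387,132), with the silhouette showing all round. Next is the square cutter, at heading 9.1°.

```bash
M="python3 -m crank"
$M '[25,-25,30,0,0,-4,0,50,-50,60,0,0,-9.1,0,61.4,-61.1,95,0,0,-9.1,0,61.4,-61.1,130,0,0,-9.1,0,61.4,-61.1,160,0,0,-9.1,0]' |grep -E "posi"
$M '[0,0,0,0,0,0,0,0,0,30,0,0,0,0,0,0,60,0,0,0,0,0,0,79,0,0,0,0,0,0,79,0,0,0,0]' |grep -E "posi|rot"
$M '[0,0,0,0,0,0,0,0,0,0,0,0,0,170,0,0,0,0,0,0,170,0,0,0,0,0,0,170,0,0,0,0,0,0,170]' 20|grep -E "posi|rot|width"
$M '[0,0,0,0,0,0,170,0,0,0,0,0,0,170,0,0,0,0,0,0,170,0,0,0,0,0,0,170,0,0,0,0,0,0,170]' 20
python3 -c "
from h import *
go((.6145,.1521,.11),-5.3)"
```

```text
position: [0.61, -0.0092, 0.1131]
position: [0.6081, -0.0106, 0.0352]
tool_rot: [0.997, 0.079, -0.004, -0.001]
position: [0.6115, -0.0108, 0.0398]
tool_rot: [0.997, 0.079, 0.001, 0.0]
grip_width: 0.0681
time: 9.47
position: [0.6107, -0.0106, 0.0385]
tool_rot: [0.997, 0.079, 0.0, 0.0]
ft_force: [-0.4, 0.9, 2.3]
grip_width: 0.0477
grip_force: 20.0
go [  29.5 -160.1  -71.5] [ 0.  -0.  14.4]
```

```bash
M="python3 -m crank"
$M '[0,0,-20,0,0,0,170,0,0,-40,0,0,0,170,6,-33,-60,0,0,4,170,13,-70,-60,0,0,9,170,20,-109,-60,0,0,14.4,170]' |grep -E "posi|width"
python3 -c "
from h import *
go((.6147,.1521,.0985),-5.3)"
```

```text
position: [0.6144, 0.1002, 0.0997]
grip_width: 0.0479
go [ -4.9 -51.7   1.2] [-0.  -0.2 -0.4]
```

```bash
M="python3 -m crank"
$M '[-2,-30,0,0,0,0,170,-3.5,-52,0,0,0,0,170,-3.5,-52,20,0,0,0,170,-3.5,-52,45,0,0,0,170,-3.5,-52,53,0,0,0,170]' |grep -E "posi|width"
$M '[0,0,2,0,0,0,170,0,0,3,0,0,0,170,0,0,3,0,0,0,170,0,0,3,0,0,0,170,0,0,3,0,0,0,170]'
```

```text
position: [0.612, 0.153, 0.0422]
grip_width: 0.048
time: 10.72
position: [0.6151, 0.1519, 0.0427]
tool_rot: [0.999, -0.047, 0.001, -0.0]
ft_force: [0.2, 0.6, -1.5]
grip_width: 0.0475
grip_force: 20.0
```

```bash
M="python3 -m crank"
$M '[0,0,0,0,0,0,90,0,0,0,0,0,0,0,0,0,0,0,0,0,0,0,0,-20,0,0,0,0,0,0,-60,0,0,0,0]' |grep -E "posi|width"
$M '[-20,20,-35,0,0,-2,0,-40,40,-70,0,0,-5.3,0,-60,65,-105,0,0,-5.3,0,-63.2,76.2,-140,0,0,-5.3,0,-63.2,76.2,-178,0,0,-5.3,0]' |grep -E "posi|width"
$M '[0,0,0,0,0,0,0,0,0,0,0,0,0,0,0,0,0,0,0,0,0,0,0,0,0,0,0,0,0,0,0,0,0,0,0]' |grep -E "posi|rot"
python3 - <<'E'
from h import *
im,K,W=wrist('w4')
blobs(im,K,W,.049,75)
E
```

```text
position: [0.6107, 0.1518, 0.0982]
grip_width: 0.0735
position: [0.541, 0.0806, 0.2783]
grip_width: 0.0867
position: [0.5436, 0.0827, 0.2758]
tool_rot: [1.0, -0.0, -0.002, -0.0]
0.049 [510. 256.] rect [ 498.9 -111.9] [15.4 47.7] 0.0 mom [ 497.  -108.4] circ [ 492.2 -111.9] 23.9
0.049 [242. 130.] rect [614.7 148. ] [54.8 47.4] 84.7 mom [614.7 148. ] circ [615.3 147.8] 35.7
0.049 [548. 127.] rect [ 617.7 -129.1] [54.3 78.3] 2.1 mom [ 618. -129.] circ [ 618.2 -129. ] 39.3
```

View pics/w4.png

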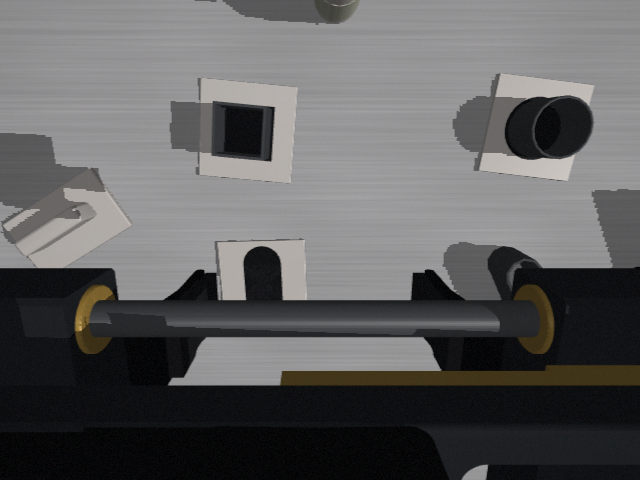

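The square cutter stands square on its pad at (242,130). The x matches, and the silhouette margins look even. Next is the oblong cutter.

```bash
M="python3 -m crank"
$M '[-10,40,0,0,0,0,0,-20,80,0,0,0,0,0,-40,115,0,0,0,0,0,-70,140,0,0,0,0,0,-100,165,0,0,0,0,0]' |grep -E "posi|width"
$M '[-25,25,0,0,0,0,0,-50,54,0,0,0,0,0,-50,54,0,0,0,0,0,-50,54,0,0,0,0,0,-50,54,0,0,0,0,0]' |grep -E "posi|rot"
python3 - <<'E'
from h import *
im,K,W=wrist('w5');print(W[:3,3])
blobs(im,K,W,.045,75)
E
```

```text
position: [0.4435, -0.0838, 0.2765]
grip_width: 0.087
position: [0.3948, -0.1364, 0.2773]
tool_rot: [1.0, -0.001, -0.0, -0.001]
[ 0.46257282 -0.13666425  0.41472197]
0.045 [ 46. 146.] rect [452.9 113.3] [74.7 37.8] 2.1 mom [452.7 113.2] circ [452.8 112.9] 37.5
0.045 [316. 143.] rect [ 455.7 -138.7] [77.3 36.8] 26.0 mom [ 455.7 -138.7] circ [ 455.6 -138.5] 38.9
0.045 [505. 106.] rect [ 504.6 -341.5] [ 95.1 147.5] 0.0 mom [ 476.2 -318.2] circ [ 500.  -341.5] 83.6
```

View pics/w5.png

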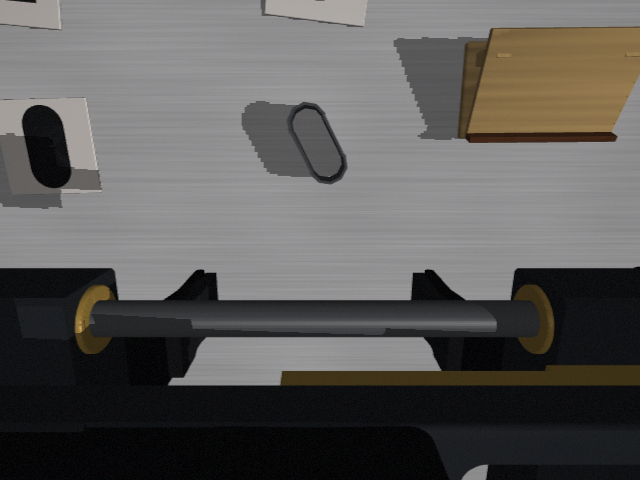

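```bash
M="python3 -m crank"
$M '[20,1,30,0,0,-6,0,40,2,60,0,0,-12,0,61,2.2,95,0,0,-19,0,61,2.2,130,0,0,-26,0,61,2.2,160,0,0,-26,0]' |grep -E "posi"
$M '[0,0,0,0,0,0,0,0,0,30,0,0,0,0,0,0,60,0,0,0,0,0,0,80,0,0,0,0,0,0,80,0,0,0,0]' |grep -E "posi|rot"
$M '[0,0,0,0,0,0,0,0,0,0,0,0,0,200,0,0,0,0,0,0,200,0,0,0,0,0,0,200,0,0,0,0,0,0,200]' 20|grep -E "posi|rot|width"
$M '[0,0,0,0,0,0,200,0,0,0,0,0,0,200,0,0,0,0,0,0,200,0,0,0,0,0,0,200,0,0,0,0,0,0,200]' 20
python3 -c "
from h import *
go((.4521,.1408,.11),1.8)"
```

```text
position: [0.4576, -0.1371, 0.1154]
position: [0.4551, -0.1371, 0.0358]
tool_rot: [0.974, 0.226, -0.002, -0.002]
position: [0.4562, -0.1391, 0.039]
tool_rot: [0.974, 0.225, 0.001, 0.001]
grip_width: 0.0684
time: 14.57
position: [0.4555, -0.1388, 0.0377]
tool_rot: [0.974, 0.225, -0.0, -0.0]
ft_force: [0.6, -0.4, 1.0]
grip_width: 0.0358
grip_force: 20.0
go [ 119.4 -252.8  -72.3] [-0.   0.  24.2]
```

```bash
M="python3 -m crank"
$M '[0,0,-20,0,0,0,200,0,0,-45,0,0,0,200,10,-20,-60,0,0,0,200,26,-55,-60,0,0,0,200,42,-90,-60,0,0,0,200]' |grep -E "posi|width"
$M '[16,-34,0,0,0,6,200,32,-68,0,0,0,12,200,48,-102,0,0,0,18,200,64,-135,0,0,0,24.2,200,77.3,-162.8,0,0,0,24.2,200]' |grep -E "posi|width"
$M '[0,0,0,0,0,0,200,0,0,20,0,0,0,200,0,0,40,0,0,0,200,0,0,50,0,0,0,200,0,0,56,0,0,0,200]' |grep -E "posi|width"
$M '[0,0,0,0,0,0,200,0,0,0,0,0,0,200,0,0,0,0,0,0,200,0,0,0,0,0,0,200,0,0,0,0,0,0,200]'
python3 -c "
from h import *
go((.4521,.1408,.042),1.8)"
```

```text
position: [0.4549, -0.0397, 0.0987]
grip_width: 0.0355
position: [0.4515, 0.1426, 0.0976]
grip_width: 0.0357
position: [0.4511, 0.1403, 0.0407]
grip_width: 0.0357
time: 16.23
position: [0.4523, 0.1406, 0.0421]
tool_rot: [1.0, 0.015, 0.0, -0.0]
ft_force: [0.7, 0.1, -1.1]
grip_width: 0.0358
grip_force: 20.0
go [-0.2 -0.3  0.1] [-0. -0. -0.]
```

```bash
M="python3 -m crank"
$M '[0,0,0.4,0,0,0,130,0,0,0.4,0,0,0,60,0,0,0,0,0,0,0,0,0,-20,0,0,0,0,0,0,-60,0,0,0,0]' |grep -E "posi|width"
$M '[-10,-35,-35,0,0,1,0,-20,-70,-70,0,0,1.8,0,-27,-105,-105,0,0,1.8,0,-33,-130,-140,0,0,1.8,0,-33,-130,-178,0,0,1.8,0]' |grep -E "posi|width"
$M '[0,0,0,0,0,0,0,0,0,0,0,0,0,0,0,0,0,0,0,0,0,0,0,0,0,0,0,0,0,0,0,0,0,0,0]' |grep -E "posi|rot"
python3 - <<'E'
from h import *
im,K,W=wrist('w6');print(W[:3,3]);np.savez('w6.npz',im=im,K=K,W=W)
blobs(im,K,W,.049,75)
E
```

```text
position: [0.4495, 0.1404, 0.0993]
grip_width: 0.0616
position: [0.4139, 0.2661, 0.2612]
grip_width: 0.0861
position: [0.4156, 0.2632, 0.2589]
tool_rot: [1.0, -0.001, -0.002, 0.001]
[0.48390385 0.26324563 0.39614473]
0.049 [444. 168.] rect [452.8 148. ] [79. 50.] 2.4 mom [453.6 147.8] circ [452.9 147.6] 40.8
0.049 [439.   7.] rect [581.1 161.2] [57.4 13.7] 90.0 mom [582.3 163. ] circ [583.6 161. ] 28.9
```

View pics/w6.png

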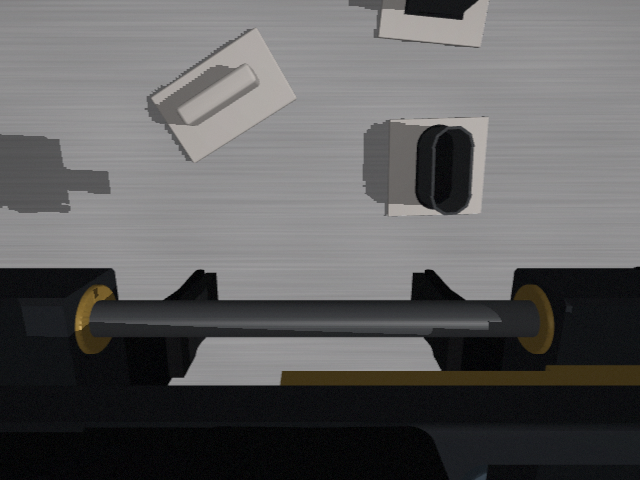

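The oblong cutter stands on its pad at (444,168), well aligned. The smoother's plate corners are at about (152,97), (257,29), (296,98) and (194,161), with its rib running from (183,115) to (255,75).

```bash
python3 - <<'E'
from h import *
c=np.load("w6.npz");im=c["im"];K=c["K"];W=c["W"]
hp=im.astype(int);print(im[110,230],im[60,100],im[100,215],im[150,195],im[120,175])
g=im.min(2)[:180,130:310]
for t in (150,160,170):
    m=cv2.morphologyEx((g>t).astype(np.uint8)*255,cv2.MORPH_OPEN,np.ones((5,5)))
    k=max(cv2.findContours(m,0,1)[0],key=cv2.contourArea).reshape(-1,2)+[130,0]
    r=cv2.minAreaRect((cast(K,W,k,.008)[:,:2]*1000).astype(np.float32));print(t,cv2.contourArea(k),np.round(r[0],1),np.round(r[1],1),round(r[2],1))
q=cast(K,W,[(152,97),(257,29),(296,98),(194,161)],.008)*1000
print(q[:,:2].round(1),q.mean(0).round(1),[round(ang(q[1]-q[0]),1),round(ang(q[2]-q[3]),1)],np.linalg.norm(q[1]-q[0]),np.linalg.norm(q[3]-q[0]))
s=cast(K,W,[(183,115),(255,75)],.04)*1000;print(s.round(1),ang(s[1]-s[0]),s.mean(0))
E
```

```text
[174 167 165] [140 139 140] [174 169 165] [172 167 163] [103 100  98]
150 7129.5 [518.2 348. ] [ 69.9 118.3] 30.7
160 5292.5 [518.3 348.1] [ 69.2 117.6] 30.6Traceback (most recent call last):
  File "<stdin>", line 7, in <module>
ValueError: max() iterable argument is empty
```

```bash
python3 - <<'E'
from h import *
print(np.degrees(robot.get_obs()["q"]).round(1))
im=cv2.imread("pics/w5.png")[15:155,450:640];cv2.imwrite("pics/w5c.png",cv2.resize(im,None,fx=4,fy=4,interpolation=cv2.INTER_NEAREST))
E
```

```text
[ 19.3  19.2  99.8  -0.   61.2 109.4]
```

View pics/w5c.png

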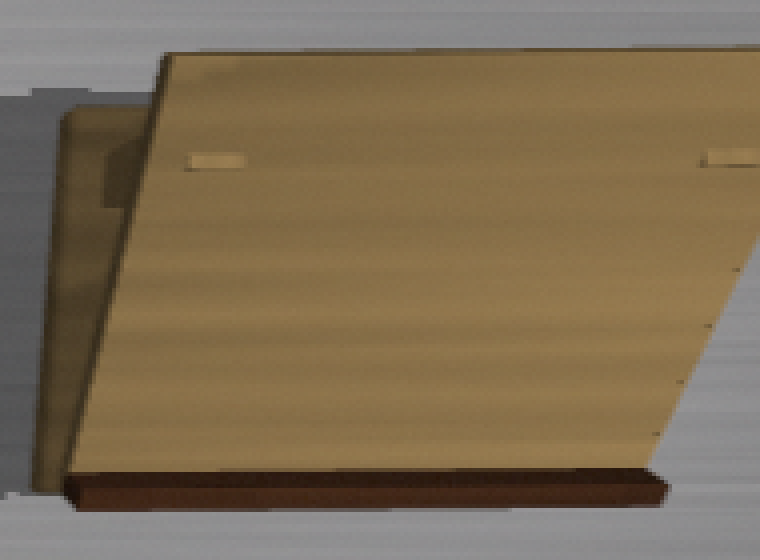

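```bash
python3 - <<'E'
from h import *
c=np.load("w6.npz");K=c["K"];W=np.array(c["W"]);W[:3,3]=[.46257,-.13666,.41472]
b=c["W"][:3,:3]
# w5 was taken with heading 0, tool down: use nominal mount rotation
M=np.array(robot.camera("wrist")["mount"]);W[:3,:3]=np.diag([1,-1,-1])@M[:3,:3]
p=cast(K,W,[(467,132.7),(612,131.7),(466.7,132.7)],.027)*1000
print(p.round(1),"len",np.linalg.norm(p[1]-p[0]),"heading lip",ang(p[0]-p[1]),"mid",p[:2].mean(0))
t=cast(K,W,[(491.5,28.2)],.027+.09*np.sin(np.radians(24)))*1000;print(t,"expect x",p[0,0]+90*np.cos(np.radians(24)))
E
```

```text
[[ 466.  -284.5   27. ]
 [ 466.9 -424.6   27. ]
 [ 466.  -284.3   27. ]] len 140.09959111084206 heading lip 90.40020801833202 mid [ 466.44643611 -354.59777934   27.        ]
[[ 548.6555397  -282.49081826   63.60629788]] expect x 548.176237120526
```

```bash
M="python3 -m crank"
$M '[20,-17,20,0,0,-7,0,40,-34,40,0,0,-14,0,60,-50,60,0,0,-21,0,80,-66,80,0,0,-28,0,102,-84,100,0,0,-35,0]' 30|grep -E "posi"
$M '[0,0,0,0,0,-7,0,0,0,0,0,0,-14,0,0,0,0,0,0,-21,0,0,0,0,0,0,-28,0,0,0,0,0,0,-35,0]' |grep -E "posi"
$M '[0,0,0,0,0,-7,0,0,0,0,0,0,-14,0,0,0,0,0,0,-21,0,0,0,0,0,0,-28,0,0,0,0,0,0,-35,0]' |grep -E "posi"
$M '[0,0,0,0,0,-7,0,0,0,0,0,0,-15.7,0,0,0,0,0,0,-15.7,0,0,0,0,0,0,-15.7,0,0,0,0,0,0,-15.7,0]' |grep -E "posi|rot"
python3 -c "
from h import *
go((.5182,.348,.04),120.7);print(np.degrees(robot.get_obs()['q']).round(1))"
```

```text
position: [0.5188, 0.3479, 0.1583]
position: [0.5183, 0.3475, 0.159]
position: [0.5183, 0.3474, 0.1593]
position: [0.5184, 0.3476, 0.1597]
tool_rot: [0.496, 0.869, -0.001, -0.0]
go [  0.4   0.2 119.7] [-0.1 -0.  -0.1]
[23.6 36.2 86.6 -0.  57.2 -7. ]
```

```bash
M="python3 -m crank"
$M '[0,0,35,0,0,0,0,0,0,70,0,0,0,0,0,0,100,0,0,0,0,0,0,119,0,0,0,0,0,0,119,0,0,0,0]' |grep -E "posi|force"
$M '[0,0,0,0,0,0,255,0,0,0,0,0,0,255,0,0,0,0,0,0,255,0,0,0,0,0,0,255,0,0,0,0,0,0,255]' 30|grep -E "width"
$M '[0,0,0,0,0,0,255,0,0,0,0,0,0,255,0,0,0,0,0,0,255,0,0,0,0,0,0,255,0,0,0,0,0,0,255]' |grep -E "posi|width"
$M '[0,0,0,0,0,0,255,0,0,0,0,0,0,255,0,0,0,0,0,0,255,0,0,0,0,0,0,255,0,0,0,0,0,0,255]' |grep -E "posi|width|rot|force"
```

```text
position: [0.5153, 0.3464, 0.0367]
ft_force: [-0.9, -0.6, -0.7]
grip_force: 0.0
grip_width: 0.0611
position: [0.5185, 0.3481, 0.0415]
grip_width: 0.0283
position: [0.5186, 0.3482, 0.0415]
tool_rot: [0.495, 0.869, 0.0, 0.0]
ft_force: [0.6, 0.4, -0.8]
grip_width: 0.0179
grip_force: 30.0
```

```bash
M="python3 -m crank"
$M '[0,0,-20,0,0,0,255,0,0,-50,0,0,0,255,0,0,-80,0,0,7,255,0,0,-110,0,0,14,255,0,0,-120,0,0,21,255]' |grep -E "posi|width"
$M '[0,0,0,0,0,7,255,0,0,0,0,0,9.7,255,0,0,0,0,0,9.7,255,0,0,0,0,0,9.7,255,0,0,0,0,0,9.7,255]' |grep -E "posi|width|rot"
$M '[-30,0,0,0,0,0,255,-70,0,0,0,0,0,255,-105,0,0,0,0,0,255,-140,0,0,0,0,0,255,-175,-5,0,0,0,0,255]' |grep -E "posi|width"
$M '[-35,0,0,0,0,0,255,-70,0,0,0,0,0,255,-105,0,0,0,0,0,255,-140,0,0,0,0,0,255,-175,-5,0,0,0,0,255]' |grep -E "posi|width"
$M '[-35,0,0,0,0,0,255,-70,0,0,0,0,0,255,-105,0,0,0,0,0,255,-140,0,0,0,0,0,255,-175,-5,0,0,0,0,255]' |grep -E "posi|width"
$M '[-35,0,0,0,0,0,255,-70,0,0,0,0,0,255,-105,0,0,0,0,0,255,-140,0,0,0,0,0,255,-160,-5,0,0,0,0,255]' |grep -E "posi|width"
python3 - <<'E'
from h import *
im,K,W=wrist('w7')
go((.4824,-.3546,.16),90.4,-24)
E
```

```text
position: [0.5203, 0.349, 0.1658]
grip_width: 0.018
position: [0.5181, 0.3479, 0.161]
tool_rot: [0.707, 0.707, -0.001, -0.0]
grip_width: 0.0178
position: [0.5142, 0.1717, 0.1614]
grip_width: 0.0178
position: [0.5092, -0.0038, 0.1615]
grip_width: 0.0178
position: [0.5039, -0.179, 0.1614]
grip_width: 0.0172
position: [0.4991, -0.3417, 0.1615]
grip_width: 0.018
go [-10.  -15.6   1.5] [-23.9   0.5  -0.5]
```

View pics/w7.png

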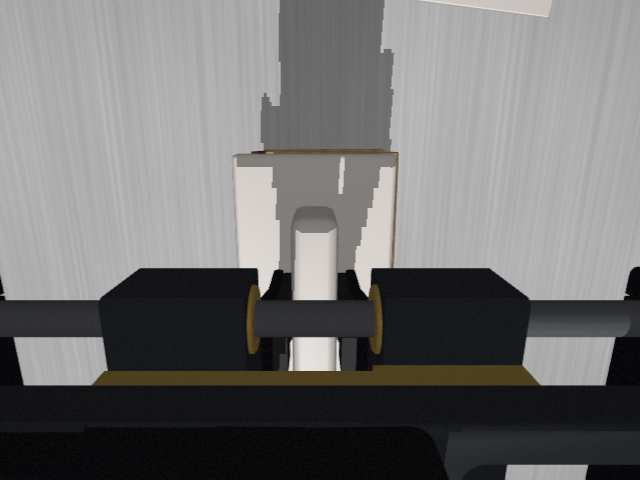

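The smoother is held level and square in the jaws: its far plate edge is at row 154, from (235,154) to (397,152). I'll check its offset in the tool frame.

```bash
python3 - <<'E'
from h import *
c=robot.camera("wrist");K=np.array(c["intrinsics"]);M=np.array(c["mount"])
for z in(.0335,.0415):
    print(z,cast(K,M,[(236,155),(396,154),(237,265),(394,265)],z).round(4).tolist())
go((.4824,-.3546,.16),90.4,-24)
E
```

```text
0.0335 [[0.0602, -0.0341, 0.0335], [0.0606, 0.0351, 0.0335], [0.0101, -0.0362, 0.0335], [0.0101, 0.0368, 0.0335]]
0.0415 [[0.0598, -0.0357, 0.0415], [0.0603, 0.0367, 0.0415], [0.0074, -0.0378, 0.0415], [0.0074, 0.0386, 0.0415]]
go [-13.2 -15.5   1.3] [-23.9   0.3  -0.6]
```

```bash
M="python3 -m crank"
$M '[-5,-5,0,-7,0,0,255,-13.4,-15,0,-14,0,0,255,-13.4,-20,0,-21,0,-0.4,255,-13.4,-20,0,-24,0,-0.4,255,-13.4,-20,0,-24,0,-0.4,255]' |grep -E "posi|width"
$M '[0,0,0,0,0,0,255,0,0,0,0,0,0,255,0,0,0,0,0,0,255,0,0,0,0,0,0,255,0,0,0,0,0,0,255]' |grep -E "posi|width|rot|ft"
python3 - <<'E'
from h import *
go((.479,-.3546,.0945),90.4,-24)
E
```

```text
position: [0.4753, -0.3482, 0.1601]
grip_width: 0.0177
position: [0.4792, -0.3501, 0.1618]
tool_rot: [0.689, 0.695, 0.147, 0.147]
ft_force: [0.0, -0.2, -1.5]
grip_width: 0.018
go [ -4.3 -27.6  61.4] [0.  0.1 0.1]
```

```bash
M="python3 -m crank"
$M '[-2,-14,20,0,0,0,255,-4.3,-27.6,40,0,0,0,255,-4.3,-27.6,61,0,0,0,255,-4.3,-27.6,61,0,0,0,255,-4.3,-27.6,61,0,0,0,255]' |grep -E "posi|width"
$M '[0,0,4,0,0,0,255,0,0,8,0,0,0,255,0,0,11,0,0,0,255,0,0,11,0,0,0,255,0,0,11,0,0,0,255]' |grep -E "posi|width|rot|ft"
$M '[0,0,1,0,0,0,255,0,0,2,0,0,0,255,0,0,2.5,0,0,0,255,0,0,2.5,0,0,0,255,0,0,2.5,0,0,0,255]' |grep -E "posi|width|rot|ft"
python3 - <<'E'
from h import *
go((.4824,-.3546,.0796),90.4,-24)
E
```

```text
position: [0.4782, -0.3541, 0.0939]
grip_width: 0.0181
position: [0.4825, -0.3547, 0.085]
tool_rot: [0.689, 0.694, 0.147, 0.147]
ft_force: [0.1, -0.6, -0.9]
grip_width: 0.0178
position: [0.4833, -0.3546, 0.0822]
tool_rot: [0.689, 0.694, 0.147, 0.147]
ft_force: [0.0, 0.2, -1.3]
grip_width: 0.0174
go [ 0.  -1.9  2.1] [-0.   0.1 -0. ]
```

```bash
M="python3 -m crank"
$M '[0,0,0.5,0,0,0,255,0,0,1,0,0,0,255,0,0,1.5,0,0,0,255,0,0,1.5,0,0,0,255,0,0,1.5,0,0,0,255]' |grep -E "posi|ft"
$M '[0,0,0.4,0,0,0,255,0,0,0.8,0,0,0,255,0,0,0.8,0,0,0,255,0,0,0.8,0,0,0,255,0,0,0.8,0,0,0,255]' |grep -E "posi|ft"
$M '[0,-0.7,0,0,0,0,255,0,-1.4,0,0,0,0,255,0,-1.4,0,0,0,0,255,0,-1.4,0,0,0,0,255,0,-1.4,0,0,0,0,255]' |grep -E "posi|ft"
```

```text
position: [0.4838, -0.3547, 0.0811]
ft_force: [-1.9, 0.4, 1.7]
position: [0.4839, -0.3547, 0.0808]
ft_force: [-4.9, 0.3, 6.1]
position: [0.4837, -0.3548, 0.0807]
ft_force: [-0.7, 1.5, 5.9]
```

```bash
M="python3 -m crank"
$M '[0,-0.7,-0.4,0,0,0,255,0,-1.2,-0.4,0,0,0,255,0,-1.2,-0.4,0,0,0,255,0,-1.2,-0.4,0,0,0,255,0,-1.2,-0.4,0,0,0,255]' |grep -E "posi|ft"
$M '[0,-0.7,0,0,0,0,255,0,-1,0,0,0,0,255,0,-1,0,0,0,0,255,0,-1,0,0,0,0,255,0,-1,0,0,0,0,255]' |grep -E "posi|ft"
```

```text
position: [0.4824, -0.355, 0.0801]
ft_force: [1.3, 1.1, 5.6]
position: [0.4823, -0.3551, 0.0802]
ft_force: [3.0, 1.6, 5.9]
```

```bash
M="python3 -m crank"
$M '[0,-0.7,0,0,0,0,255,0,-1.2,0,0,0,0,255,0,-1.2,0,0,0,0,255,0,-1.2,0,0,0,0,255,0,-1.2,0,0,0,0,255]' |grep -E "posi|ft"
python3 - <<'E'
from h import *
go((.4824,-.3546,.0796),90.4,-24)
E
```

```text
position: [0.4822, -0.3551, 0.0802]
ft_force: [6.5, 2.6, 7.4]
go [ 0.5 -0.   0.6] [ 0.3  0.1 -0. ]
```

```bash
M="python3 -m crank"
$M '[0,0.8,0,0,0,0,255,0,0.8,0,0,0,0,255,0,0.8,0,0,0,0,200,0,0.8,0,0,0,0,150,0,0.8,0,0,0,0,130]' |grep -E "posi|ft|width"
$M '[0,0,0,0,0,0,130,0,0,0,0,0,0,130,0,0,0,0,0,0,130,0,0,-10,0,0,0,130,0,0,-30,0,0,0,130]' |grep -E "posi|ft|width"
$M '[0,0,-40,0,0,0,130,0,0,-80,0,0,0,130,0,0,-110,0,0,0,130,0,0,-140,0,0,0,60,0,0,-140,0,0,0,0]' |grep -E "posi|ft|width"
python3 - <<'E'
from h import *
go((.43,-.43,.29),90)
print(np.degrees(robot.get_obs()["q"]).round(0))
E
```

```text
position: [0.4804, -0.3547, 0.0786]
ft_force: [-0.2, 0.1, 0.3]
grip_width: 0.0255
position: [0.4676, -0.3537, 0.1051]
ft_force: [0.3, 0.3, 0.8]
grip_width: 0.042
position: [0.4107, -0.3571, 0.2396]
ft_force: [0.4, 0.0, 0.1]
grip_width: 0.0496
go [-73.5  37.7 -37.4] [24.2  0.5  0.4]
[-64.  21. 107.  31.  45. -85.]
```

```bash
M="python3 -m crank"
$M '[-15,20,-5,7,0,0,0,-30,40,-10,14,0,0,0,-45,55,-15,21,0,0,0,-60,70,-15,24,0,0,0,-73,80,-15,24,0,0.4,0]' |grep -E "posi"
$M '[0,5,0,0,0,0,0,0,5,0,0,0,0,0,0,5,0,0,0,0,0,0,5,0,0,0,0,0,0,5,0,0,0,0,0]' |grep -E "posi|rot"
python3 - <<'E'
from h import *
im,K,W=wrist('w8');np.savez('w8.npz',im=im,K=K,W=W);print(W[:3,3])
c=robot.camera("top");cv2.imwrite("pics/top8.png",c["pixels"][:,:,::-1])
E
```

```text
position: [0.483, -0.4284, 0.2821]
position: [0.4823, -0.4264, 0.28]
tool_rot: [0.708, 0.707, 0.0, -0.001]
[ 0.48241086 -0.35882423  0.41759482]
```

View pics/w8.png

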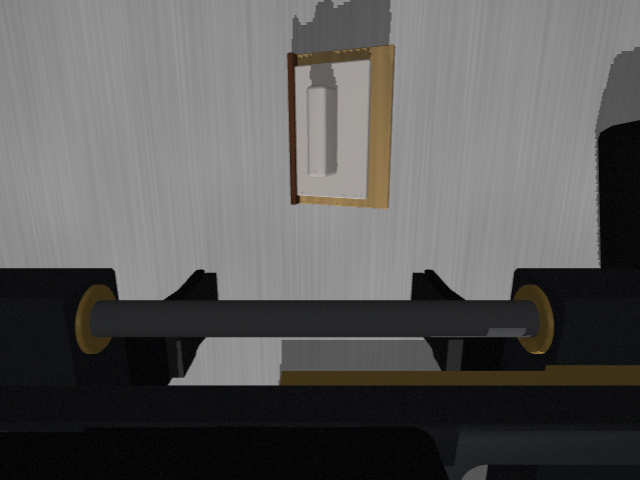

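View pics/top8.png

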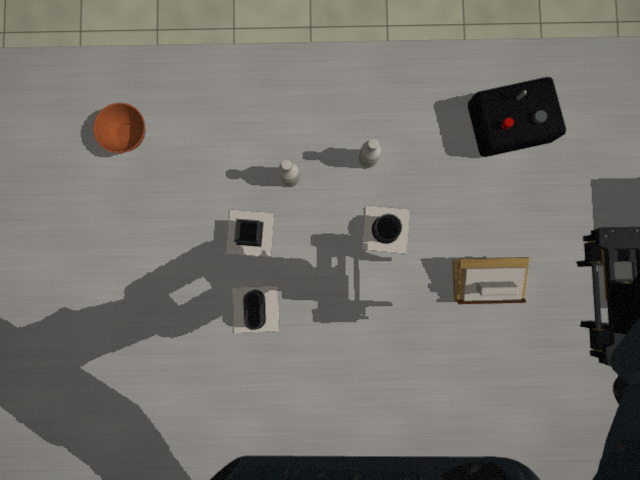

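The smoother lies flat on the stand against the lip, with the plate spanning (296,66) to (368,199), and all three cutters are on their pads. The bottles haven't moved. The side-to-side centring may be 2–3 mm off, so I'll measure it.

```bash
python3 - <<'E'
from h import *
c=np.load("w8.npz");im=c["im"];K=c["K"];W=c["W"]
h=cv2.cvtColor(im,cv2.COLOR_RGB2HSV).astype(int)
a=np.radians(24)
for col in (304,340,350,360):
    s=h[30:220,col,1]; wood=np.where(s>70)[0]+30; r0,r1=wood.min()-.5,wood.max()+.5
    p=np.where((s<40)&(np.arange(30,220)>wood.min())&(np.arange(30,220)<wood.max()))[0]+30
    q0,q1=p.min()-.5,p.max()+.5
    x=cast(K,W,[(col,130)],.045)[0,0]; zf=.027+(x-.4664)*np.tan(a)
    f=cast(K,W,[(col,r0),(col,r1)],zf)[:,1]*1000; g=cast(K,W,[(col,q0),(col,q1)],zf+.008)[:,1]*1000
    print(col,(r0,q0,q1,r1),"face",f.round(1),f.mean().round(1),"plate",g.round(1),g.mean().round(1))
E
```

```text
304 (np.float64(53.5), np.float64(64.5), np.float64(195.5), np.float64(203.5)) face [-283.6 -423.5] -353.6 plate [-294.4 -414.2] -354.3
340 (np.float64(49.5), np.float64(61.5), np.float64(197.5), np.float64(205.5)) face [-283.3 -423.1] -353.2 plate [-294.6 -414. ] -354.3
350 (np.float64(48.5), np.float64(60.5), np.float64(198.5), np.float64(206.5)) face [-283.4 -423.3] -353.3 plate [-294.5 -414.3] -354.4
360 (np.float64(47.5), np.float64(59.5), np.float64(198.5), np.float64(206.5)) face [-283.4 -422.6] -353.0 plate [-294.5 -413.7] -354.1
```

```bash
python3 -c "
from rig import robot
print(robot.get_obs()['time']);print(robot.hand_in())"
```

```text
30.2833
the job is handed in; nothing more can be done
None
```

I handed the job in at 30.3 s, with no verdict shown: the three cutters stand on their own pads, the smoother lies on the stand against the lip about 1 mm off centre, and the bottles were not moved.

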